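# Seat a notched hub on a keyed fixture by feel and close the keeper

## Robot

A 6-joint arm with a two-finger parallel gripper is mounted at the origin on the work surface; the furniture and walls round the work are solid. World frame = base frame: x ahead of the robot, y to its left, z up, the work surface at z = 0. Lengths are in mm, angles in degrees, forces in N, time in s.
With the tool pointing down it reaches from about 300 to 850 mm from the base axis. Payload 5.4 kg.
Tool frame: the origin (TCP) lies on the centre line of the jaws, within the pads' length; the fingertips stand 25 mm ahead of it and the grasp point (between the pads) lies 6 mm ahead of it (ctrl.tip_reach is the distance from the TCP to the fingertips, in mm); z points along the fingers, y is the direction in which the jaws open and shut (so a half turn about z gives the same grasp; the last joint's range is limited). The gripper opens to 85 mm and grips with 20 to 120 N. Pads are 22 mm wide; open, the fingers measure 114 mm over their backs; the gripper's body (76 mm by 85 mm) begins 54 mm behind the grasp point. The pads swing forward as they close: fully open they stand 13 mm farther back than shut.
Start: joints at [55.514, 9.076, 91.501, -0, 79.423, -12.038], TCP at [219.573, 531.407, 256.299] pointing down, gripper open.
Joint ranges: [-166.64, 166.64], [-54.1, 131.32], [10.49, 154.53], [-73.88, 253.88], [9.74, 151.15], [-171.62, 171.62]. Speed limits (degrees/s): [147.25, 147.25, 180, 180, 180, 180].

## Interface

Orientations are given as [roll, pitch, yaw] about the fixed x, y, z axes, in that order (R = Rz(yaw) Ry(pitch) Rx(roll)).
In Python, from rig import ctrl, eyes gives the robot as it stands.
- The arm moves only by the shell command python3 -m crank 'ROWS' [FORCE]. ROWS is JSON, one flat list of numbers, 7 for each row, row after row: the shift along the tool's x, y, z each as a share of 1 m, from -1 to 1, then the turn, a rotation vector about the tool's x, y, z each as a share of pi rad, from -1 to 1, then the closure, from 0 (fully open) to 1 (shut). In form: [dx, dy, dz, rx, ry, rz, grip, dx, dy, dz, rx, ry, rz, grip, ...]. A call has 1 to 5 rows; each row is the pose to reach, as a shift and turn from the pose commanded when the call began, along the tool's axes at that moment, turning the shorter way round; what a row does not reach only later rows make up. A row lasts 1/10 s, in which the tool goes at most 50 mm and 8.59 degrees, less where a joint would pass 70% of its speed; a pose out of reach is approached as far as the arm can. A call with a number of a shift or a turn outside -1 to 1 is refused whole. A call with a gripper value outside its range is refused whole. The fingers move at their own pace and stop on an object; FORCE is the grip in N (left out, the last holds). Time passes only in rows, so rows that repeat a pose let the fingers close. It gives the time, the measured TCP pose, the force and the opening at its end, in the units of the state.
- ctrl.get_state(): the state, without advancing time (a new reading comes with each control period).
- eyes.snapshot(name): name is "side" or "top" or "wrist"; returns a dict with "color" (400x640x3 uint8, blue, green, red), "fx", "fy", "cx", "cy" (pixels), "position" and "orientation" of the camera in the world. Camera axes: x right, y down, z forward; pixel columns grow to the right and rows downward; lengths in mm; the calibration is good to about 2 mm. The wrist camera is an equidistant fisheye: a pixel r from the principal point sees the ray r / f radians off the axis. A picture is of the moment at which its call begins. There is no depth.
- ctrl.sign_off(): hands the job in, once; it reports no verdict.
The state is a dict: "t": time; "joint_pos": joint angles; "joint_vel": joint speeds; "joint_torque": joint torques, N m; "tcp_pos": TCP position; "orientation": TCP orientation; "contact_force": force on the tool from outside, world axes, zero at the start; "torque": the same for the moment, N m; "gripper_width": finger opening in mm.
Only numpy, scipy, OpenCV 4.12 (cv2) and the standard library are available. Lean on these libraries where they do the work, as an engineer would, in place of code of your own. Each camera call takes 0.05 s, during which the arm holds its last target.

## Task

Put the loose aluminium hub onto the spigot of the hub fixture, skirt down. The key plate was left clocked at some angle, so turn the hub under light pressure until its wide notch drops over the key and the hub is fully home; never force it, the key would bruise the rim. Then swing the keeper fully shut so that its nose lies over the hub's flange, and leave everything else on the bench where it is.

Things in the scene. Friction and masses are not known exactly. Their poses are not given: they have to be found in the camera images.
- hub: Loose turned aluminium hub, 92 mm wide, 58 mm tall, about 0.4 kg, standing skirt down on the table. Origin: centre of the skirt's underside, z up along the bore. From below: skirt 76 mm in diameter, 0 to 24 mm up, with a 24 mm bore; flange 92 mm in diameter, 24 to 32 mm up; boss 42 mm in diameter, 32 to 58 mm up.
- hub_boss (a point): Middle of the hub's boss, on its axis, 45 mm above its origin: the place to grip. Two flats, 34 mm apart, face the hub's own +y and -y. Axes as the hub's.
- hub_notch (a point): Middle of the wide notch in the skirt's lower rim, 27 mm from the hub's axis at its own -x (it faces the robot at yaw 0), 6 mm up: 13 mm wide, 12 mm high. Opposite, at +x, is a narrow slot, 6 mm wide and as high, too narrow for the key.
- fixture: Steel hub fixture bolted to the table: base plate 160 x 120 x 12 mm. Origin: on the table under the spigot's axis; its -x points from the spigot to the keeper's pivot post, 74 mm away. On the base lies the round key plate, 104 mm in diameter, with an upright spigot at its centre, 22 mm in diameter and 22 mm tall, its top 6 mm tapered to 11 mm, and the key beside the spigot.
- seat (a point): Centre of the key plate's top face on the spigot's axis, 20 mm above the table: where the hub's origin lies when fully home. Axes as the fixture's. The key, a steel block 10 mm wide and 9 mm tall, stands 18 to 36 mm from this point. The plate is clamped and does not turn; the key points to the fixture's -x, give or take up to 0.65 rad to either side, and this angle is not measured.
- spigot_top (a point): Top of the spigot on its axis, 22 mm above the seat. A hub set over the spigot off the key stops with its rim on top of the key, 9 mm too high; turned until the notch is over the key (1.5 mm free on each side), it goes down and rests on the key plate.
- keeper (a joint): The keeper, a steel swing lever on the post. In rad: 0 is shut, at its stop, nose towards the spigot and tail away from it; it opens to 1.4, the tail turning anticlockwise seen from above (to the fixture's -y), and stays where left (friction 0.1 N m). Nose 38, tail 72 mm long, 8 mm thick, underside 54.5 mm above the table: 2.5 mm over the flange of a hub fully home; a hub standing on the key blocks it.
- keeper_knob (a point): Middle of the black upright round knob on the keeper's tail, 62 mm from the pivot axis, 84.5 mm above the table: 17 mm in diameter, from 62.5 to 98.5 mm above the table. It turns with the keeper.
- spanner: Bystander: open-ended spanner, 196 mm long, 6 mm thick, lying on the table. Origin: middle of its underside; long along its y.
- tape_measure_y: Bystander: tape measure, 34 x 72 x 73 mm, standing on the table. Origin: middle of its underside.
- square: Bystander: try square, 192 x 120 x 16 mm, lying on the table. Origin: middle of its underside.

How it is judged (in metres and radians):
On the way, in this order (a step that is already met when the one before it is completed fails the run):
1. the hub is fully home over the key while the keeper is still open (z of hub in the frame of seat below 0.0025 m and horizontal distance between hub and seat below 0.003 m and angle between hub's own z axis and vertical below 0.06 rad and value of joint keeper above 0.7 rad), for 0.2 s.
2. the keeper is swung shut over the flange (value of joint keeper below 0.12 rad), for 0.2 s.
At the end, for the whole second after the job is handed in: The hub stands at rest on the key plate, its origin within 2.5 mm of the seat in height and 3 mm sideways, upright within 0.06 rad, its wide notch over the key, and the keeper is shut to within 0.12 rad (z of hub in the frame of seat below 0.0025 m and horizontal distance between hub and seat below 0.003 m and angle between hub's own z axis and vertical below 0.06 rad and value of joint keeper below 0.12 rad and linear speed of hub below 0.02 m/s); the robot touches nothing.
It fails at once if the hub is pressed or dropped on the fixture with more than 60 N (contact force between hub and fixture above 60 N).
It fails at once if the spanner is moved more than 30 mm (distance of spanner from where it was at the start of the episode above 0.03 m).
It fails at once if the tape measure is moved more than 30 mm (distance of tape_measure_y from where it was at the start of the episode above 0.03 m).
It fails at once if the try square is moved more than 30 mm (distance of square from where it was at the start of the episode above 0.03 m).
It also fails if it takes over 64 s, if anything falls off the work surface, if the arm or the gripper's body presses on something with over 40 N, if the wrist force passes 120 N, or if a joint passes its speed limit or range.

## Working session

There is one attempt and no reset: what is moved stays moved. The work goes in short steps, Python scripts to look and compute and a shell command to move; the robot and the scene stay as the last step left them, time stands still between calls to the robot, and variables do not carry over. Pictures are saved under pics/ and viewed, and the job is handed in when it is done.

```bash
ls; mkdir -p pics
python3 - <<'E'
from rig import ctrl, eyes
import cv2
print(ctrl.get_state())
for n in ["side","top","wrist"]:
    s=eyes.snapshot(n); cv2.imwrite(f"pics/{n}0.png",s["color"]); print(n,{k:v for k,v in s.items() if k!="color"})
E
```

```text
pics
{'t': 0.0, 'joint_pos': array([ 5.55124488e+01,  9.11230233e+00,  9.15740192e+01,  1.76750320e-03,
        7.94249583e+01, -1.20378691e+01]), 'joint_vel': array([ 0.05617636,  0.0584239 ,  0.01154913, -0.02891854, -0.00289427,
       -0.09050214]), 'joint_torque': array([-1.20817069e-03, -3.96004951e+01, -3.31429410e+01, -4.65060075e-04,
        8.76563543e-03,  2.78921863e-05]), 'tcp_pos': array([219.25629683, 530.93591582, 255.30415308]), 'orientation': array([-1.79891529e+02, -2.49069583e-02,  1.57549968e+02]), 'contact_force': array([-0.05485013, -0.1364983 ,  0.01075281]), 'torque': array([0.05754654, 0.02528812, 0.0128347 ]), 'gripper_width': 85.1269059659441}
side {'fx': 362.41679363905604, 'fy': 362.41679363905604, 'cx': 322.0401375779247, 'cy': 196.6403714235461, 'position': array([  616.65313853, -1071.35232692,   688.5097162 ]), 'orientation': array([-120.21928443,   -0.54282632,    4.54635388])}
top {'fx': 420.9527251019875, 'fy': 420.9527251019875, 'cx': 321.42892421458464, 'cy': 200.4436758678433, 'position': array([ 350.00902122,  -18.76605701, 1410.6804353 ]), 'orientation': array([-173.09898742,    1.38953988,  -89.81792429])}
wrist {'fx': 309.70691628693146, 'fy': 309.70691628693146, 'cx': 320.4884528010656, 'cy': 200.15240238022633, 'position': array([148.64865161, 561.01888681, 373.43275976]), 'orientation': array([1.62717913e+02, 1.22597815e-01, 6.75272003e+01])}
```

View pics/side0.png

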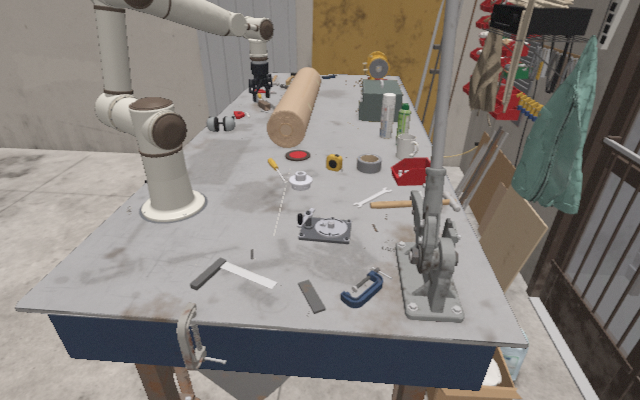

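View pics/top0.png

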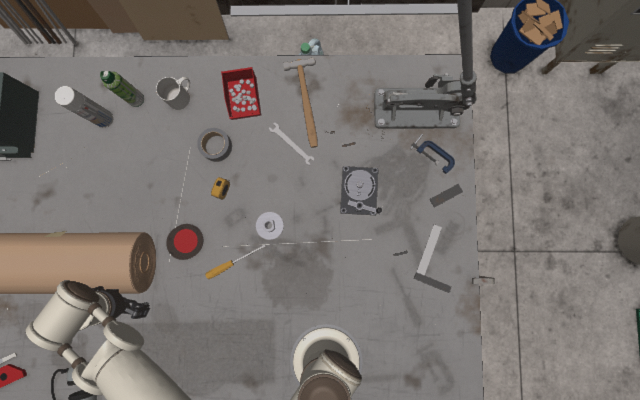

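View pics/wrist0.png

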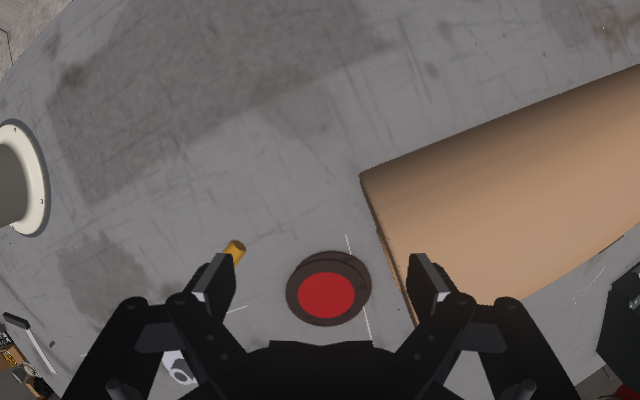

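The top view shows the hub at about (269,225), the fixture at (360,190), the spanner at (292,143), the square at (430,260) and the tape at (220,187). Next I'll enlarge these.

```bash
cat > h.py <<'E'
import numpy as np, cv2
from scipy.spatial.transform import Rotation as R
from rig import ctrl, eyes
def cam(s):
    return R.from_euler('xyz',s['orientation'],degrees=True).as_matrix(), np.array(s['position'])
def toplane(s,u,v,z,fish=False):
    M,p=cam(s); x=(u-s['cx'])/s['fx']; y=(v-s['cy'])/s['fy']
    if fish:
        r=np.hypot(x,y); d=np.array([x/r*np.sin(r),y/r*np.sin(r),np.cos(r)]) if r>0 else np.array([0,0,1.])
    else: d=np.array([x,y,1.])
    d=M@d; return p+d*(z-p[2])/d[2]
def proj(s,P,fish=False):
    M,p=cam(s); c=(np.atleast_2d(P)-p)@M
    if fish:
        r=np.hypot(c[:,0],c[:,1]); t=np.arctan2(r,c[:,2]); k=t/np.maximum(r,1e-9)
        return np.c_[s['cx']+s['fx']*k*c[:,0],s['cy']+s['fy']*k*c[:,1]]
    return np.c_[s['cx']+s['fx']*c[:,0]/c[:,2],s['cy']+s['fy']*c[:,1]/c[:,2]]
def crop(s,u0,v0,w,h,k,name):
    im=s['color'][v0:v0+h,u0:u0+w]; cv2.imwrite('pics/'+name,cv2.resize(im,None,fx=k,fy=k,interpolation=cv2.INTER_CUBIC))
E
python3 - <<'E'
from h import *
s=eyes.snapshot('top'); crop(s,240,150,160,120,5,'t1.png')
for u,v,z in [(269,225,58),(360,184,42),(292,143,0),(430,260,0),(220,187,0)]: print(toplane(s,u,v,z))
s=eyes.snapshot('side'); crop(s,270,160,100,75,8,'s1.png')
E
```

```text
[433.86021293 183.43702192  58.        ]
[ 570.03428531 -111.58194827   42.        ]
[719.66754916 117.8722574    0.        ]
[ 322.84461145 -342.95171269    0.        ]
[566.77742441 362.10397896   0.        ]
```

View pics/t1.png

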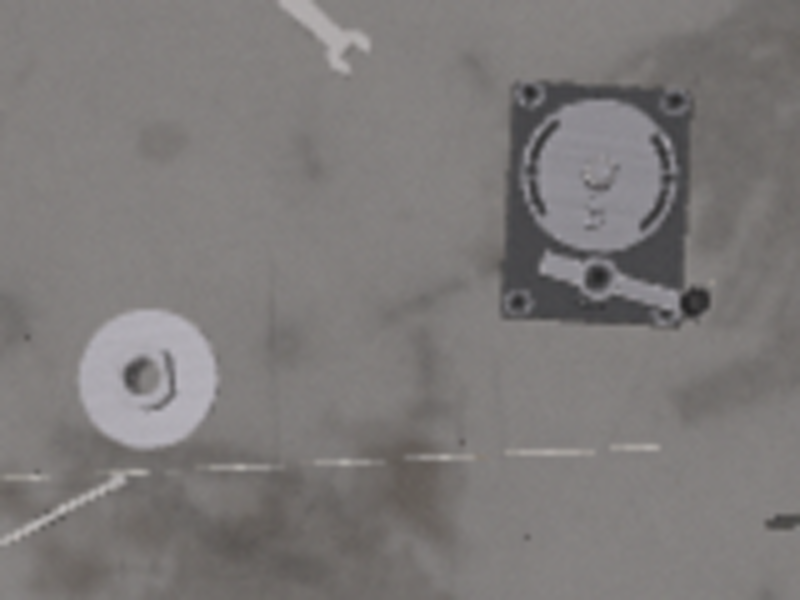

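View pics/s1.png

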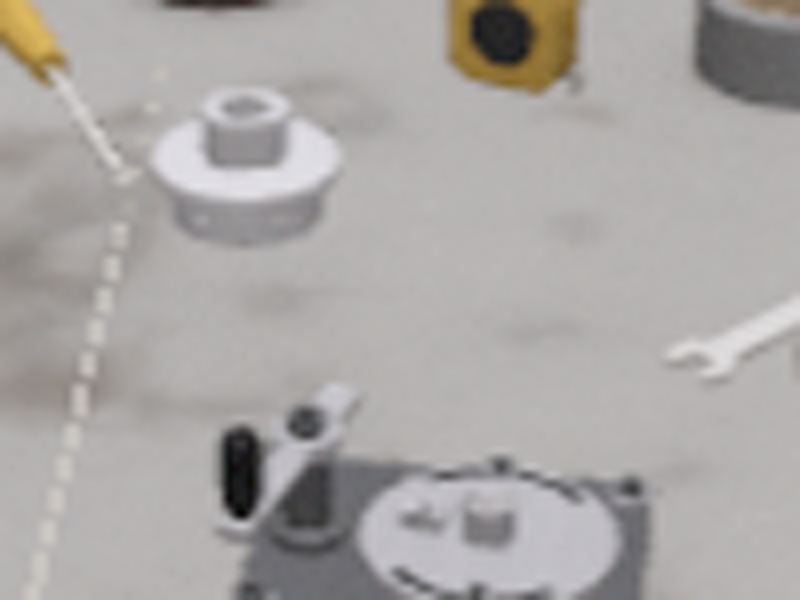

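```bash
cat >> h.py <<'E'
def row(x,y,z,yaw):
    """row from the present measured pose to tool-down pose"""
    st=ctrl.get_state(); p=np.array(st['tcp_pos']); A=R.from_euler('xyz',st['orientation'],degrees=True)
    B=R.from_euler('xyz',[180,0,yaw],degrees=True)
    d=A.inv().apply(np.array([x,y,z])-p)/1000; r=(A.inv()*B).as_rotvec()/np.pi
    print(np.round(d,4),np.round(r,4))
E
python3 -c "
from h import *
row(350,183,256,180)"
```

```text
[-0.2536 -0.2719  0.    ] [-3.000e-04 -1.000e-04 -1.247e-01]
```

```bash
python3 -m crank '[-0.2536,-0.2719,0,0,0,-0.1247,0,-0.2536,-0.2719,0,0,0,-0.1247,0,-0.2536,-0.2719,0,0,0,-0.1247,0,-0.2536,-0.2719,0,0,0,-0.1247,0,-0.2536,-0.2719,0,0,0,-0.1247,0]'; python3 -c "
from h import *
row(350,183,150,180)"
```

```text
t: 0.75
tcp_pos: [305.8, 300.3, 256.3]
orientation: [180.0, 0.0, -179.9]
contact_force: [1.2, -0.7, 0.4]
gripper_width: 85.5
[-0.044  -0.1174  0.1063] [0.     0.0001 0.0003]
```

```bash
python3 -m crank '[-0.044,-0.117,0.05,0,0,0,0,-0.044,-0.117,0.106,0,0,0,0,-0.044,-0.117,0.106,0,0,0,0,-0.044,-0.117,0.106,0,0,0,0,-0.044,-0.117,0.106,0,0,0,0]'; python3 -c "
from h import *
s=eyes.snapshot('wrist'); cv2.imwrite('pics/w1.png',s['color'])
print(proj(s,[[434,183,32]],True))"
```

```text
t: 1.25
tcp_pos: [348.4, 183.5, 148.2]
orientation: [-179.9, -0.3, 179.8]
contact_force: [-0.7, 0.0, 0.5]
gripper_width: 85.5
[[319.66758486 294.99152724]]
```

View pics/w1.png

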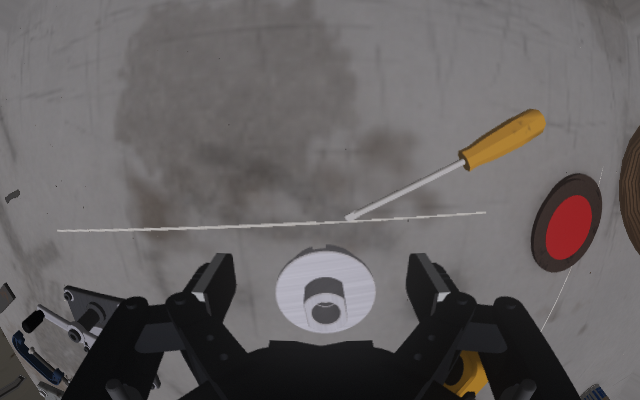

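```bash
python3 -c "
from h import *
s=eyes.snapshot('wrist'); crop(s,265,233,120,110,6,'w1c.png')"
```

```text
(no output)
```

View pics/w1c.png

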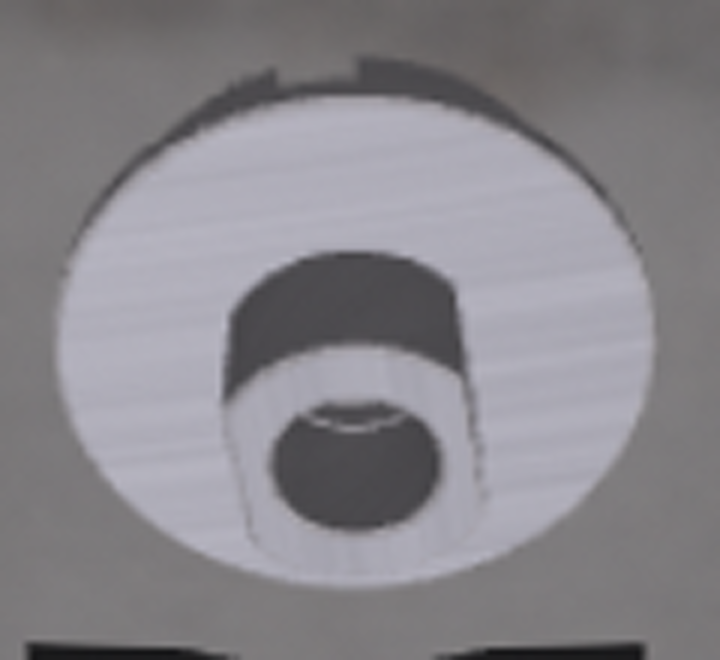

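```bash
cat > m1.py <<'E'
from h import *
s=eyes.snapshot('wrist')
f=lambda x,y,z: toplane(s,265+x/6,233+y/6,z,True)
a,b=f(277,72,0),f(358,60,0); print('notch',a,b,(a+b)/2)
# model overlay fit: flange edge pts z=32
fl=np.array([f(x,y,32)[:2] for x,y in [(57,335),(656,340),(345,95),(350,588),(150,170),(560,170),(140,500),(565,500)]])
A=np.c_[2*fl,np.ones(len(fl))]; q=np.linalg.lstsq(A,(fl**2).sum(1),rcond=None)[0]
c=q[:2]; print('flange c',c,'r',np.sqrt(q[2]+c@c))
bo=np.array([f(x,y,58)[:2] for x,y in [(272,466),(441,466),(357,400),(357,533)]]); 
A=np.c_[2*bo,np.ones(4)]; q=np.linalg.lstsq(A,(bo**2).sum(1),rcond=None)[0]; print('bore c',q[:2],np.sqrt(q[2]+q[:2]@q[:2]))
for p in [((225,405),(255,545)),((462,375),(487,500))]:
    u,v=f(*p[0],58),f(*p[1],58); print('flat',u,v,np.degrees(np.arctan2(*(v-u)[1::-1])))
m=(a+b)[:2]/2-c; print('notch dir',np.degrees(np.arctan2(m[1],m[0])))
E
python3 m1.py
```

```text
notch [402.34740127 177.10491491   0.        ] [400.22131808 190.0541139    0.        ] [401.28435967 183.5795144    0.        ]
flange c [436.57035385 189.45546041] r 45.32368514271128
bore c [437.24453186 189.32663145] 11.997694407537582
flat [426.09218101 171.14058288  58.        ] [451.71954365 174.70604149  58.        ] 7.9205479884320695
flat [421.04083204 203.65169013  58.        ] [443.38697402 207.98273907  58.        ] 10.96886381591978
notch dir -170.54566108870318
```

```bash
python3 m1.py|grep c
python3 - <<'E'
from h import *
print(ctrl.get_state()['tcp_pos'],ctrl.get_state()['orientation'])
s=eyes.snapshot('wrist'); print(s['position'],s['orientation'])
s=eyes.snapshot('top')
print(proj(s,[[436.9,189.4,32],[436.9,189.4,58]]))
print(toplane(s,269.6,225.8,32))
crop(s,250,205,40,40,15,'t2.png')
s=eyes.snapshot('side')
print(proj(s,[[436.9,189.4,32],[436.9,189.4,58],[434,181,32],[434,181,58]])); crop(s,280,165,40,30,20,'s2.png')
E
```

```text
notch [403.26036557 177.59023234   0.        ] [401.11495141 190.56885816   0.        ] [402.18765849 184.07954525   0.        ]
flange c [437.60920025 190.00438223] r 45.48176502044281
bore c [438.29981876 189.87036788] 12.044981735846983
notch dir -170.50424252444648
[350.47382185 185.96070649 151.77249694] [ 1.79957923e+02  1.44482578e-01 -1.79936851e+02]
[273.64807415 186.59902044 269.57663161] [ 1.62561155e+02 -2.41595554e-02  9.00395804e+01]
[[268.37835021 224.5646322 ]
 [267.17487872 224.05487369]]
[432.84592906 185.29762805  32.        ]
[[300.35377223 178.09110864]
 [300.21633773 172.16661332]
 [299.33925126 179.03678538]
 [299.19170106 173.09140061]]
```

View pics/t2.png

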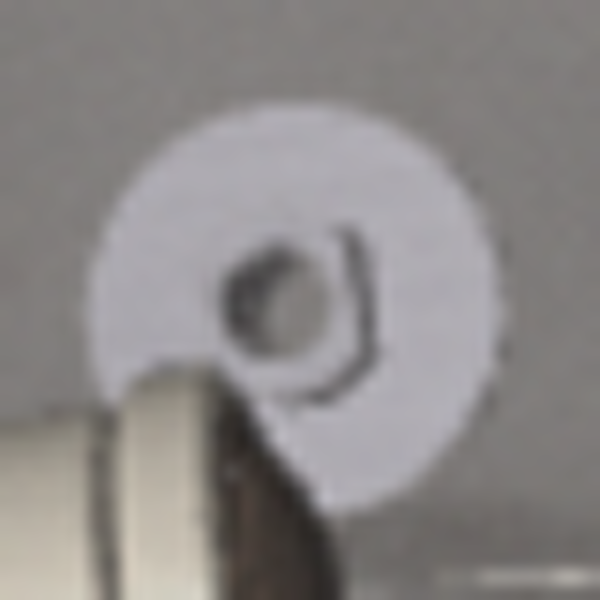

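View pics/s2.png

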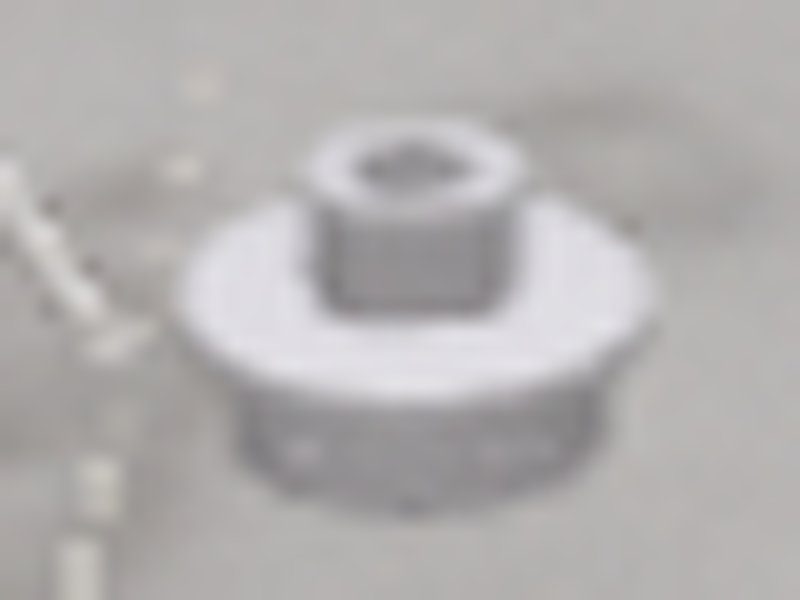

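The wrist view shows the wide notch facing the robot, at crop (318,70), so hub yaw is about 9.4° and its centre is near (437,189). The cameras disagree by a few mm. Next I'll look at the fixture with the wrist camera.

```bash
python3 -c "
from h import *
print(ctrl.tip_reach)
row(520,-112,200,180)"
```

```text
25.0
[-0.1695 -0.2981 -0.0484] [0.0001 0.0007 0.0005]
```

```bash
python3 -m crank '[-0.17,-0.298,-0.05,0,0,0,0,-0.17,-0.298,-0.05,0,0,0,0,-0.17,-0.298,-0.05,0,0,0,0,-0.17,-0.298,-0.05,0,0,0,0,-0.17,-0.298,-0.05,0,0,0,0]';python3 -m crank '[-0.035,-0.06,-0.0,0,0,0,0,-0.035,-0.06,-0.0,0,0,0,0,-0.035,-0.06,-0.0,0,0,0,0,-0.035,-0.06,-0.0,0,0,0,0]'; python3 -c "
from h import *
print(ctrl.get_state()['tcp_pos'])
s=eyes.snapshot('wrist'); cv2.imwrite('pics/w2.png',s['color'])
"
```

```text
t: 2.1
tcp_pos: [473.4, -31.3, 187.4]
orientation: [-180.0, 0.1, -180.0]
contact_force: [0.5, 0.8, 0.8]
gripper_width: 85.7
t: 2.5
tcp_pos: [507.2, -89.1, 186.4]
orientation: [180.0, -0.0, -180.0]
contact_force: [0.4, 0.5, -0.6]
gripper_width: 85.3
[507.17288554 -89.13626923 186.44768545]
```

View pics/w2.png

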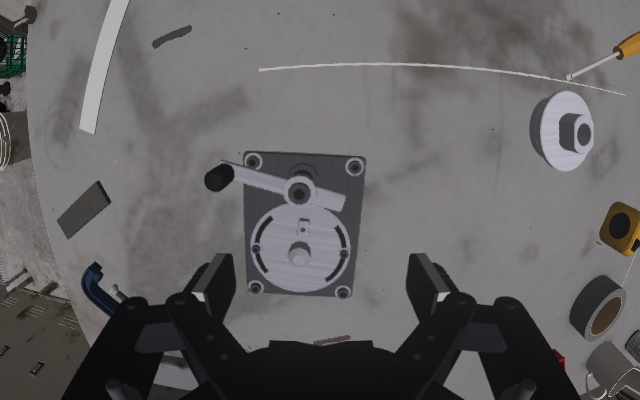

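```bash
python3 -c "
from h import *
s=eyes.snapshot('wrist'); print(s['position'],s['orientation']); crop(s,200,145,180,160,4,'w2c.png'); crop(s,250,200,100,80,8,'w2d.png'); np.save('w2.npy',s,allow_pickle=True)"
```

```text
[430.44929441 -87.95036436 304.40092651] [ 1.62738356e+02 -1.87171449e-02  9.00380384e+01]
```

View pics/w2c.png

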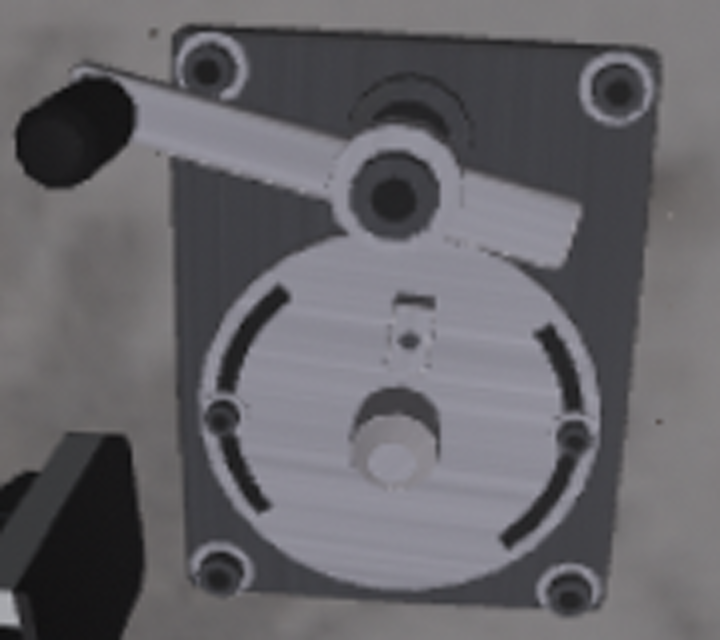

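View pics/w2d.png

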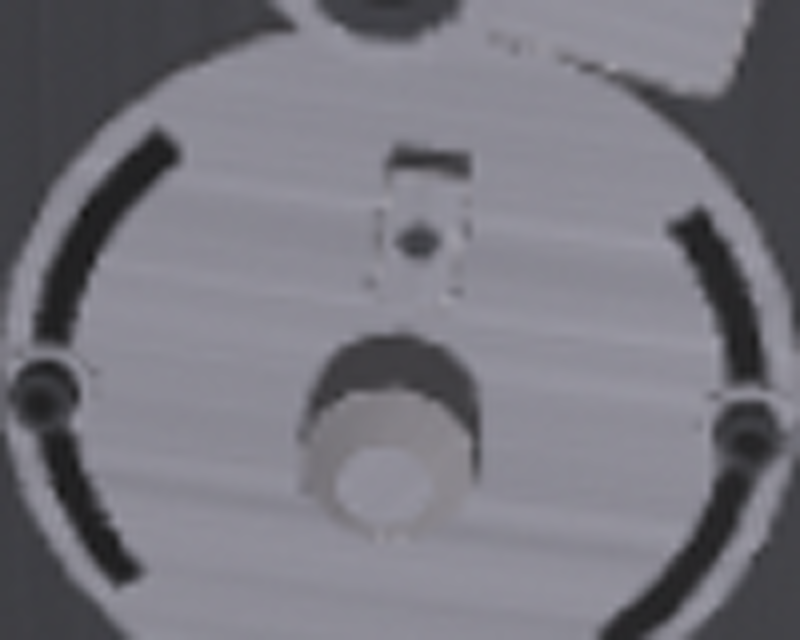

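```bash
cat > m2.py <<'E'
from h import *
s=np.load('w2.npy',allow_pickle=True).item()
f=lambda x,y,z: toplane(s,250+(x+.5)/8-.5,200+(y+.5)/8-.5,z,True)[:2]
g=lambda x,y,z: toplane(s,200+(x+.5)/4-.5,145+(y+.5)/4-.5,z,True)[:2]
ang=lambda d: np.degrees(np.arctan2(d[1],d[0]))
sp=f(385,487,42); print('spigot',sp)
pl=np.array([g(x,y,20) for x,y in [(201,400),(600,415),(225,310),(570,320),(245,510),(545,520),(400,590)]])
A=np.c_[2*pl,np.ones(len(pl))]; q=np.linalg.lstsq(A,(pl**2).sum(1),rcond=None)[0]
c=q[:2]; print('plate c',c,np.sqrt(q[2]+c@c))
sc=f(418,240,29); print('screw',sc,np.hypot(*(sc-c)),ang(sc-c),ang(sc-sp))
a,b=f(390,175,29),f(468,178,29); print('outer edge',a,b,np.hypot(*(a-b)),ang(a-b), ang((a+b)/2-c))
a,b=f(388,148,20),f(470,155,20); print('outer bottom',a,b,ang(a-b),ang((a+b)/2-c),np.hypot(*((a+b)/2-c)))
a,b=f(390,175,29),f(372,285,29); print('side L',ang(a-b)); a,b=f(468,178,29),f(457,292,29); print('side R',ang(a-b))
bl=[g(x,y,12) for x,y in [(208,68),(619,91),(568,594),(219,574)]]; print('bolts',bl, 'ctr',np.mean(bl,0))
print('fixture yaw', ang(bl[3]-bl[0]),ang(bl[2]-bl[1]),ang(bl[1]-bl[0])-90,ang(bl[2]-bl[3])-90)
pv=g(395,198,66); print('pivot?',pv, ang(pv-c), np.hypot(*(pv-c)))
kn=g(55,150,98.5);print('knob',kn, np.hypot(*(kn-pv)),ang(kn-pv))
E
python3 m2.py
```

```text
spigot [ 572.54334474 -109.63843394]
plate c [ 571.3327368 -109.9772858] 51.229234269664644
screw [ 545.71283022 -105.78104011] 25.96128061440947 170.69820298969717 171.81870858329967
outer edge [ 537.31543426 -108.96021372] [537.66887292 -99.64304606] 9.323868939984859 -92.172423955363 170.47911020301382
outer bottom [ 537.25172377 -109.80965765] [538.14127938 -99.74035034] -95.04859024657345 171.2081223953082 34.0361580675415
side L 169.93851688991785
side R 174.09582957041462
bolts [array([ 482.12495677, -154.76451397]), array([488.18639274, -55.13524909]), array([631.30899475, -63.83695698]), array([ 626.11124336, -162.90976177])] ctr [ 556.9328969  -109.16162045]
fixture yaw -3.237749006524866 -3.479242016958448 -3.481578879691426 -3.003209927795851
pivot? [ 499.47165117 -105.57627152] 176.49539126107058 71.99572594566737
knob [ 481.01845656 -164.1860599 ] 61.44613645033115 -107.47652191440771
```

The wrist picture shows the spigot top at crop (385,487) and the key screw at (418,240). The seat is at about (572,-110), fixture yaw is -3.3°, and the key points to about 171.5°, so the hub needs yaw near -8.5°. The keeper is open about 1.32 rad. Now I'll go to the hub.

```bash
python3 -c "
from h import *
row(437.5,189.6,140,-170.6)"
```

```text
[0.0688 0.2781 0.0465] [ 0.0002 -0.0002 -0.0517]
```

```bash
python3 -m crank '[0.069,0.278,0,0,0,-0.0517,0,0.069,0.278,0,0,0,-0.0517,0,0.069,0.278,0,0,0,-0.0517,0,0.069,0.278,0.02,0,0,-0.0517,0,0.069,0.278,0.046,0,0,-0.0517,0]';python3 -c "
from h import *
row(437.5,189.6,140,-170.6)"
```

```text
t: 3.1
tcp_pos: [448.0, 151.2, 160.7]
orientation: [-180.0, 0.3, -170.6]
contact_force: [0.9, -0.2, -0.1]
gripper_width: 85.6
[0.0042 0.0396 0.0207] [-0.0001  0.0017  0.0001]
```

```bash
python3 -m crank '[0.0042,0.0396,0.0207,0,0,0,0,0.0042,0.0396,0.0207,0,0,0,0,0.0042,0.0396,0.0207,0,0,0,0]';python3 -c "
from h import *
s=eyes.snapshot('wrist'); cv2.imwrite('pics/w3.png',s['color'])
print(ctrl.get_state()['tcp_pos'])
row(437.5,189.6,140,-170.6)
crop(s,220,230,200,150,4,'w3c.png')
np.save('w3.npy',s,allow_pickle=True)
"
```

```text
t: 3.4
tcp_pos: [436.2, 187.7, 137.8]
orientation: [-180.0, -0.1, -170.5]
contact_force: [1.1, -0.5, 0.1]
gripper_width: 85.4
[437.39844616 186.90490432 138.5630177 ]
[-0.0005  0.0026 -0.0014] [-0.0001  0.0002  0.0001]
```

View pics/w3c.png

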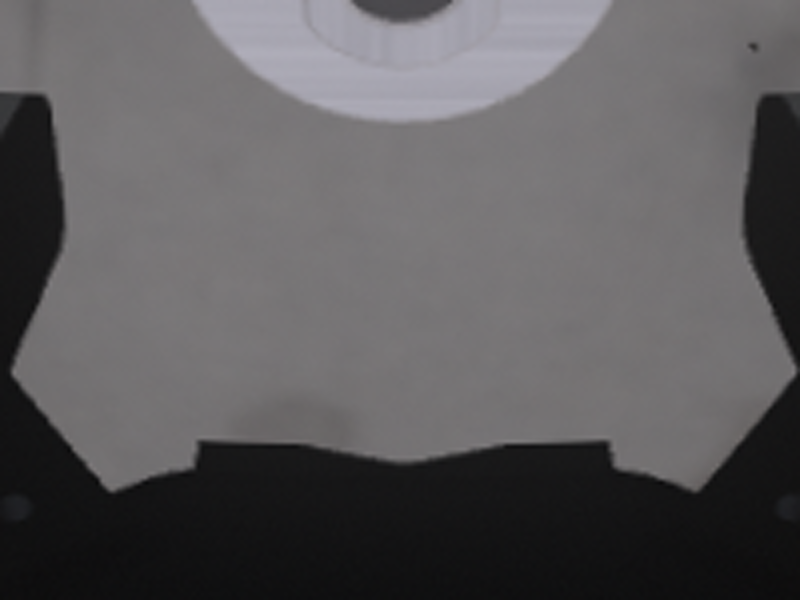

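```bash
python3 -c "
from h import *
s=np.load('w3.npy',allow_pickle=True).item()
crop(s,250,170,140,100,5,'w3d.png'); print(s['position'],s['orientation'])"
```

```text
[360.87407598 176.0234177  255.88881384] [1.62765502e+02 2.97320850e-02 9.95033882e+01]
```

View pics/w3d.png

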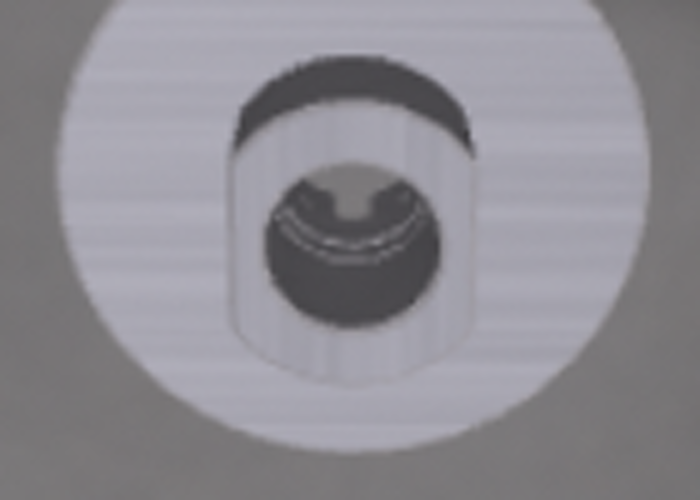

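```bash
python3 -c "
from h import *
s=np.load('w3.npy',allow_pickle=True).item()
f=lambda x,y,z: toplane(s,250+(x+.5)/5-.5,170+(y+.5)/5-.5,z,True)[:2]
bo=np.array([f(x,y,58) for x,y in [(264,245),(441,245),(352,161),(352,328)]])
A=np.c_[2*bo,np.ones(4)]; q=np.linalg.lstsq(A,(bo**2).sum(1),rcond=None)[0]; print('bore c',q[:2])
bo=np.array([f(x,y,32) for x,y in [(57,165),(650,165),(352,453),(100,310),(610,310)]])
A=np.c_[2*bo,np.ones(5)]; q=np.linalg.lstsq(A,(bo**2).sum(1),rcond=None)[0]; print('fl c',q[:2],np.sqrt(q[2]+q[:2]@q[:2]))
st=ctrl.get_state(); print(st['tcp_pos'],st['joint_pos'])
# camera in tool frame for the three views
a=np.radians(180-170.5);d=np.array(s['position'])[:2]-np.array(st['tcp_pos'])[:2]; print(np.hypot(*d), np.degrees(np.arctan2(d[1],d[0])))
"
```

```text
bore c [434.65302493 187.99982574]
fl c [434.83583661 188.23597736] 45.56324957553582
[437.39844616 186.90490432 138.5630177 ] [ 8.55190979e+00  1.63707346e+00  1.13614823e+02 -2.63743483e-02
  6.47059608e+01 -9.08506584e+01]
77.29415231913121 -171.90700414246697
```

The flats are vertical in the picture and the bore is centred between the fingers at px (320,218). Alignment is good, so I'll descend.

```bash
python3 -m crank '[0.001,0.0005,0.04,0,0,0,0,0.001,0.0005,0.07,0,0,0,0,0.001,0.0005,0.077,0,0,0,0,0.001,0.0005,0.077,0,0,0,0,0.001,0.0005,0.077,0,0,0,0]' 40;python3 -c "
from h import *
s=eyes.snapshot('wrist'); cv2.imwrite('pics/w4.png',s['color'])
print(ctrl.get_state()['tcp_pos'],s['position'])
"
```

```text
t: 3.95
tcp_pos: [438.3, 186.6, 62.9]
orientation: [-180.0, 0.2, -170.7]
contact_force: [0.7, -0.5, 0.4]
gripper_width: 85.4
[438.45727955 186.71635714  63.10168106] [362.40526623 175.10031042 180.67533506]
```

View pics/w4.png

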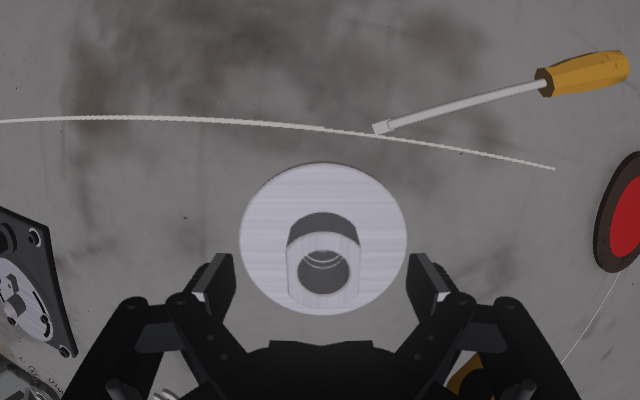

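```bash
python3 -c "
from h import *
s=eyes.snapshot('wrist'); print(toplane(s,323.3,271.5,58,True),s['position'],ctrl.get_state()['tcp_pos'])
crop(s,230,150,190,160,4,'w4c.png')"
```

```text
[434.33222347 188.17887142  58.        ] [362.5099264  175.22840987 180.84412415] [438.36468361 186.8200037   63.06072131]
```

View pics/w4c.png

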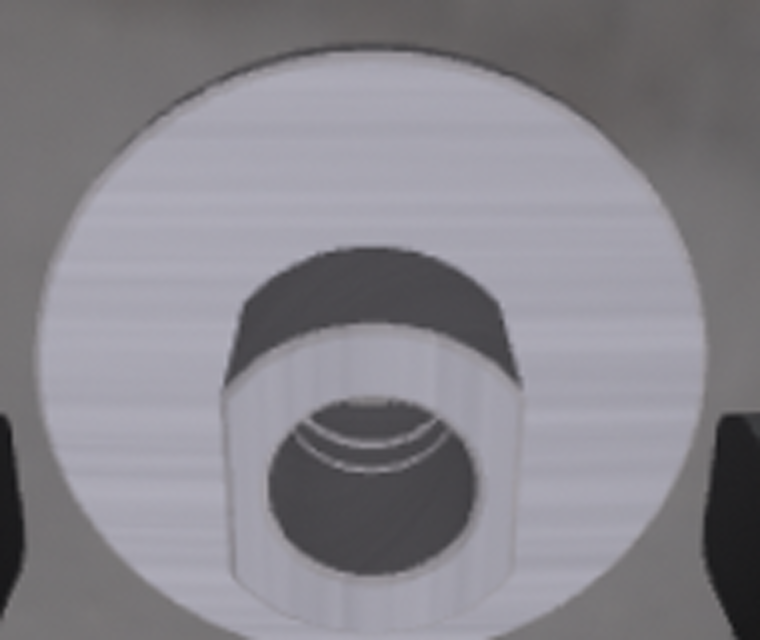

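```bash
python3 -m crank '[0.0037,0.0012,0.002,0,0,0,0,0.0037,0.0012,0.002,0,0,0,0.3,0.0037,0.0012,0.002,0,0,0,0.8,0.0037,0.0012,0.002,0,0,0,0.8,0.0037,0.0012,0.002,0,0,0,0.8]' 40;python3 -m crank '[0,0,0,0,0,0,0.8,0,0,0,0,0,0,0.8,0,0,0,0,0,0,0.8,0,0,0,0,0,0,0.8]'; python3 -c "
from h import *
s=eyes.snapshot('wrist'); cv2.imwrite('pics/w5.png',s['color'])
print(ctrl.get_state()['tcp_pos'],s['position'])
"
```

```text
t: 4.55
tcp_pos: [433.1, 187.4, 59.4]
orientation: [-180.0, 0.0, -170.7]
contact_force: [0.4, -0.6, -3.6]
gripper_width: 33.2
t: 4.95
tcp_pos: [433.1, 187.4, 59.4]
orientation: [-180.0, 0.0, -170.7]
contact_force: [0.4, -0.2, 4.4]
gripper_width: 33.7
[433.0978275  187.40970319  59.38004961] [357.49807535 175.92463392 177.33418845]
```

View pics/w5.png

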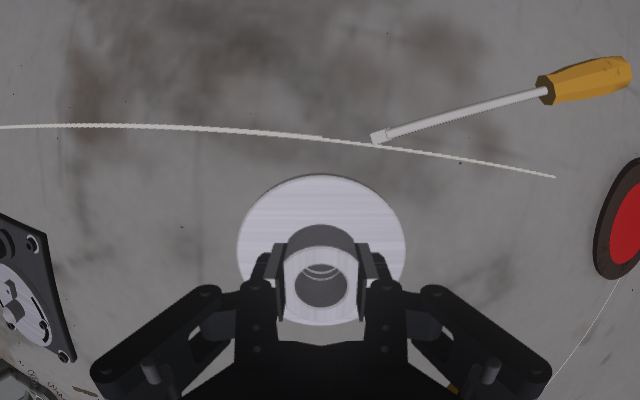

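```bash
python3 -c "
from h import *
s=eyes.snapshot('wrist'); print(toplane(s,321.2,286.3,58,True),s['position'],ctrl.get_state()['contact_force'])
crop(s,230,170,190,160,4,'w5c.png')"; python3 -m crank '[0,0,-0.02,0,0,0,0.8,0,0,-0.06,0,0,0,0.8,0,0,-0.11,0,0,0,0.8,0,0,-0.12,0,0,0,0.8,0,0,-0.12,0,0,0,0.8]';  python3 -c "
from h import *
st=ctrl.get_state();print(st['tcp_pos'],st['contact_force'])
row(560,-110,180,171.5)"
```

```text
[434.70028835 188.83413407  58.        ] [357.49622202 175.92474992 177.33272248] [-0.15889941 -1.44637227  3.6778088 ]
t: 5.55
tcp_pos: [433.5, 187.6, 180.0]
orientation: [180.0, 0.2, -170.7]
contact_force: [0.2, -0.3, -4.8]
gripper_width: 33.2
[433.46010655 187.57146616 180.03534462] [ 0.16863863 -0.25337942 -4.81093107]
[-7.680e-02 -3.141e-01  2.000e-04] [0.0002 0.0009 0.0989]
```

View pics/w5c.png

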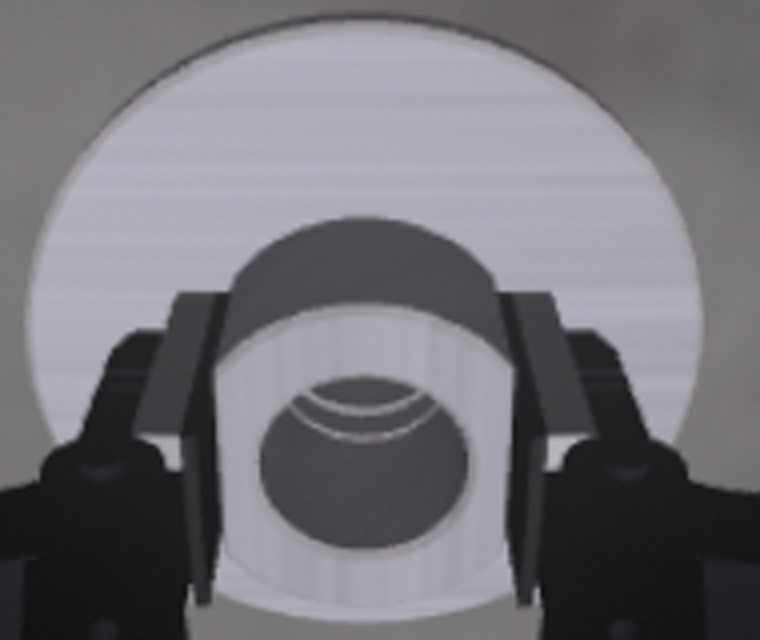

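```bash
python3 -m crank '[-0.087,-0.312,0,0,0,0.0989,0.8,-0.087,-0.312,0,0,0,0.0989,0.8,-0.087,-0.312,0,0,0,0.0989,0.8,-0.087,-0.312,0,0,0,0.0989,0.8,-0.087,-0.312,0,0,0,0.0989,0.8]'; python3 -m crank '[0,0,0,0,0,0,0.8]'; python3 -c "
from h import *
row(570.3,-109.6,140,171.5)"
```

```text
t: 6.05
tcp_pos: [536.3, -40.7, 175.0]
orientation: [179.9, -0.4, 171.5]
contact_force: [1.0, 0.9, -4.4]
gripper_width: 33.4
t: 6.15
tcp_pos: [538.1, -44.4, 175.8]
orientation: [-179.9, -0.2, 171.2]
contact_force: [-0.3, 0.1, -4.7]
gripper_width: 33.3
[-0.0419 -0.0594  0.0357] [-0.0005 -0.001  -0.0019]
```

```bash
python3 -m crank '[-0.0419,-0.0594,0.01,0,0,0,0.8,-0.0419,-0.0594,0.034,0,0,0,0.8,-0.0419,-0.0594,0.034,0,0,0,0.8,-0.0419,-0.0594,0.034,0,0,0,0.8,-0.0419,-0.0594,0.034,0,0,0,0.8]'; python3 -c "
from h import *
s=eyes.snapshot('wrist'); cv2.imwrite('pics/w6.png',s['color']); np.save('w6.npy',s,allow_pickle=True)
print(ctrl.get_state()['tcp_pos'],ctrl.get_state()['orientation'],s['position'],s['orientation'])
crop(s,220,160,200,160,4,'w6c.png')
s=eyes.snapshot('side');crop(s,280,170,100,75,8,'s6.png')
"
```

```text
t: 6.65
tcp_pos: [569.7, -103.0, 143.9]
orientation: [179.9, -0.1, 171.5]
contact_force: [0.2, 0.6, -2.9]
gripper_width: 33.0
[ 570.20199424 -103.13772856  144.80875089] [ 1.79973996e+02 -4.25491827e-02  1.71565431e+02] [494.2604257  -91.1854419  262.11172309] [ 1.62840917e+02 -3.44918845e-02  8.15224678e+01]
```

View pics/w6c.png

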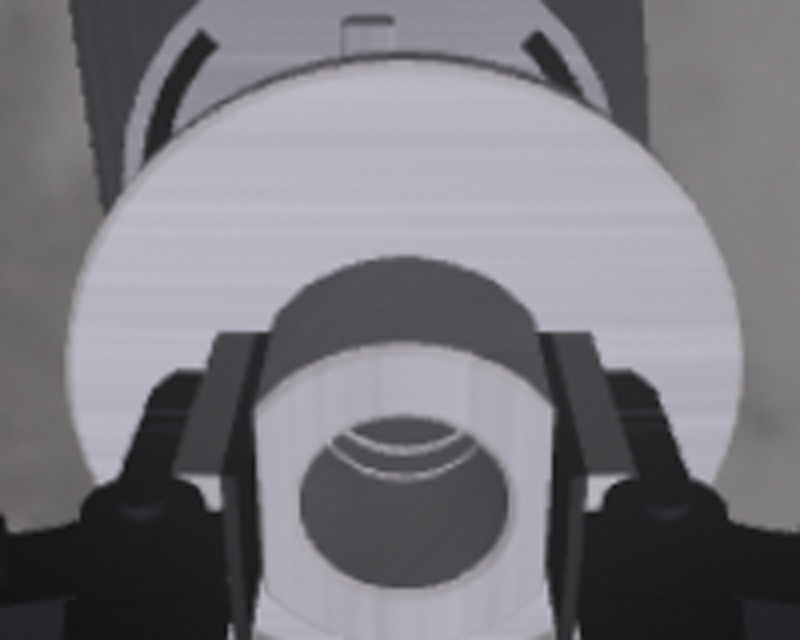

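View pics/s6.png

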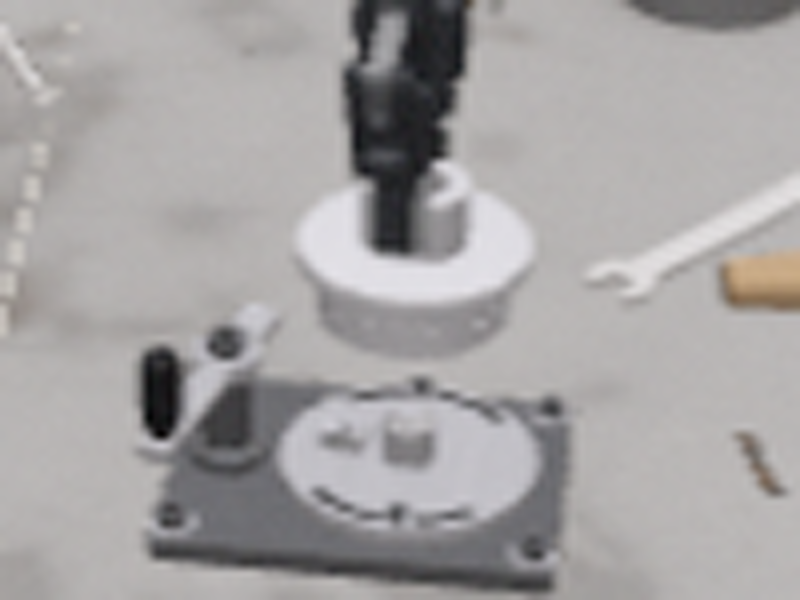

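```bash
cat > m6.py <<'E'
from h import *
s=np.load('w6.npy',allow_pickle=True).item()
g=lambda x,y,z: toplane(s,220+(x+.5)/4-.5,160+(y+.5)/4-.5,z,True)[:2]
ang=lambda d: np.degrees(np.arctan2(d[1],d[0]))
k=g(368.5,27,29); k1,k2=g(341,27,29),g(396,27,29); print('key outer',k,np.hypot(*(k1-k2)),ang(k1-k2)-90)
pl=np.array([g(x,y,20) for x,y in [(123,160),(135,110),(165,45),(195,5),(575,30),(600,80),(608,110)]])
from scipy.optimize import least_squares
r=least_squares(lambda c:np.hypot(*(pl-c).T)-52,[572,-110]); print('plate c',r.x,r.fun)
print('key dir',ang(k-r.x),np.hypot(*(k-r.x)))
st=ctrl.get_state(); zt=st['tcp_pos'][2]; 
b=g(404,503,zt-1.4); print('hub',b, 'tcp',st['tcp_pos'][:2])
E
python3 m6.py
```

```text
key outer [ 537.73027838 -104.28333182] 10.528547868010525 -188.60384723938395
plate c [ 573.08330428 -109.36337246] [ 0.20837053 -0.50357366 -0.34804408  0.2742753   0.82450252 -0.19005161
 -0.88172034]
key dir 171.82287732224904 35.71614836169882
hub [ 569.93910694 -102.33151521] tcp [ 570.55532832 -103.27365294]
```

```bash
python3 -m crank '[-0.0035,-0.0065,0,0,0,0,0.8,-0.0035,-0.0065,0.02,0,0,0,0.8,-0.0035,-0.0065,0.03,0,0,0,0.8,-0.0035,-0.0065,0.03,0,0,0,0.8,-0.0035,-0.0065,0.03,0,0,0,0.8]'; python3 -c "
from h import *
s=eyes.snapshot('wrist'); cv2.imwrite('pics/w7.png',s['color']); np.save('w7.npy',s,allow_pickle=True)
print(ctrl.get_state()['tcp_pos'],ctrl.get_state()['orientation'],s['position'],s['orientation'])
crop(s,220,160,200,160,4,'w7c.png')
s=eyes.snapshot('side');crop(s,280,170,100,75,8,'s7.png')
"
```

```text
t: 7.25
tcp_pos: [573.1, -111.2, 115.3]
orientation: [180.0, -0.0, 171.5]
contact_force: [-0.3, -0.2, -3.6]
gripper_width: 33.6
[ 573.54794058 -111.39013797  115.78878231] [-1.79983457e+02  5.40628172e-02  1.71510911e+02] [497.46551016 -99.18374909 233.27734848] [1.62714837e+02 1.86824124e-02 8.14875682e+01]
```

View pics/w7c.png

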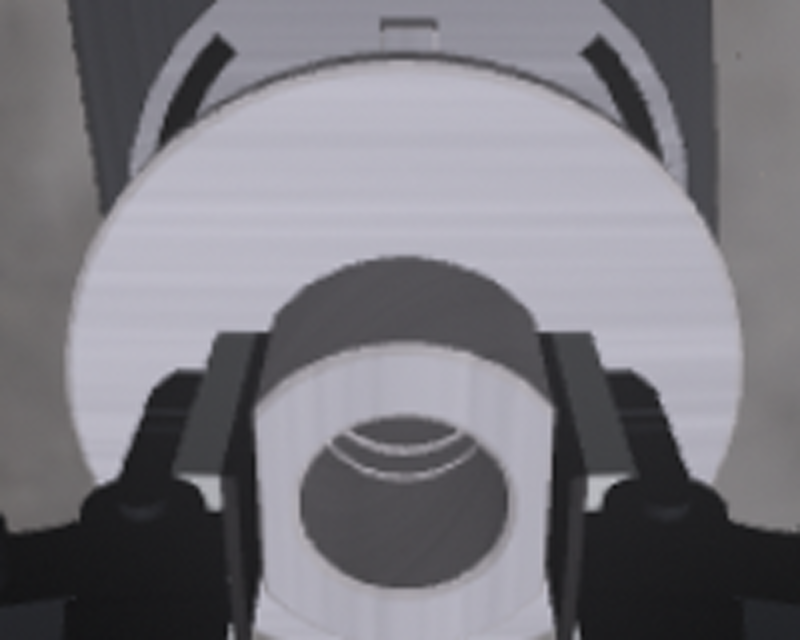

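View pics/s7.png

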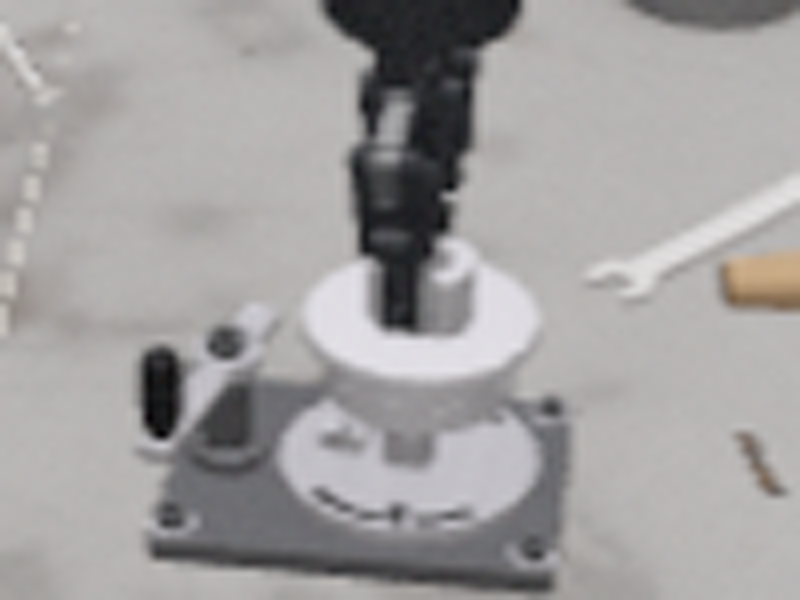

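```bash
cat > m7.py <<'E'
from h import *
s=np.load('w7.npy',allow_pickle=True).item()
g=lambda x,y,z: toplane(s,220+(x+.5)/4-.5,160+(y+.5)/4-.5,z,True)[:2]
ang=lambda d: np.degrees(np.arctan2(d[1],d[0]))
k1,k2=g(380,26,29),g(438,26,29);k=(k1+k2)/2; print('key outer',k,np.hypot(*(k1-k2)),ang(k1-k2)-90)
pl=np.array([g(x,y,20) for x,y in [(130,165),(145,115),(165,75),(215,3),(604,3),(650,70),(675,120),(687,175)]])
from scipy.optimize import least_squares
r=least_squares(lambda c:np.hypot(*(pl-c).T)-52,[572,-110]); print('plate c',r.x,r.fun)
print('key dir',ang(k-r.x),np.hypot(*(k-r.x)))
st=ctrl.get_state(); zt=st['tcp_pos'][2]; 
A=R.from_euler('xyz',st['orientation'],degrees=True)
fl=np.array([g(x,y,zt-59.4+32) for x,y in [(66,350),(742,350),(404,62),(130,190),(680,190)]])
h=least_squares(lambda c:np.hypot(*(fl-c).T)-46,[572,-110]); print('hub flange',h.x,h.fun)
b=g(404,503,zt-1.4); print('hub bore',b, 'tcp',st['tcp_pos'])
for hh in (b,h.x): print('shift tool',A.inv().apply(np.r_[r.x-hh,0]),A.inv().apply(np.r_[k-[-35.64,5.1]-hh,0]))
E
python3 m7.py
```

```text
key outer [ 536.82275492 -104.20123028] 9.724928996740525 -188.48966739031513
plate c [ 573.825722   -109.68447384] [ 0.14637648 -0.38261083 -0.66222644  0.52660859  0.66877012 -0.61701335
 -0.24167479 -0.12532265]
key dir 171.57102716980862 37.40702518531597
hub flange [ 575.47836153 -110.78703683] [-0.38044206 -0.47235671  0.39608073 -0.25147449 -0.13005852]
hub bore [ 573.80979595 -110.58722434] tcp [ 573.72394277 -111.45510817  116.0461122 ]
shift tool [ 1.17506307e-01  8.95211748e-01 -5.37276357e-04] [ 1.52211257  1.07306393 -0.00271575]
shift tool [ 1.7972861   0.84653175 -0.00303712] [ 3.20189237  1.02438394 -0.0052156 ]
```

```bash
python3 -m crank '[0.0024,0.0009,0,0,0,0,0.8,0.0024,0.0009,0.008,0,0,0,0.8,0.0024,0.0009,0.012,0,0,0,0.8,0.0024,0.0009,0.012,0,0,0,0.8]'; python3 -c "
from h import *
print(ctrl.get_state()['tcp_pos'])
s=eyes.snapshot('side');crop(s,300,185,60,45,13,'s8.png')
z=44.6
print(proj(s,[[572.5,-109.8,42],[572.5,-109.8,20],[572.5,-109.8,z],[572.5,-109.8,z+32],[572.5,-109.8,z+58]]))
s=eyes.snapshot('wrist'); np.save('w7.npy',s,allow_pickle=True);crop(s,220,160,200,160,4,'w8c.png')
"
```

```text
t: 7.75
tcp_pos: [570.0, -109.7, 101.9]
orientation: [180.0, -0.1, 171.5]
contact_force: [0.1, 0.2, -4.5]
gripper_width: 33.0
[ 570.04641641 -109.65494832  101.8684984 ]
[[330.20978996 220.04049885]
 [330.06765893 225.71757811]
 [330.22676724 219.3623826 ]
 [330.43891179 210.88878286]
 [330.61574645 203.82555163]]
```

View pics/s8.png

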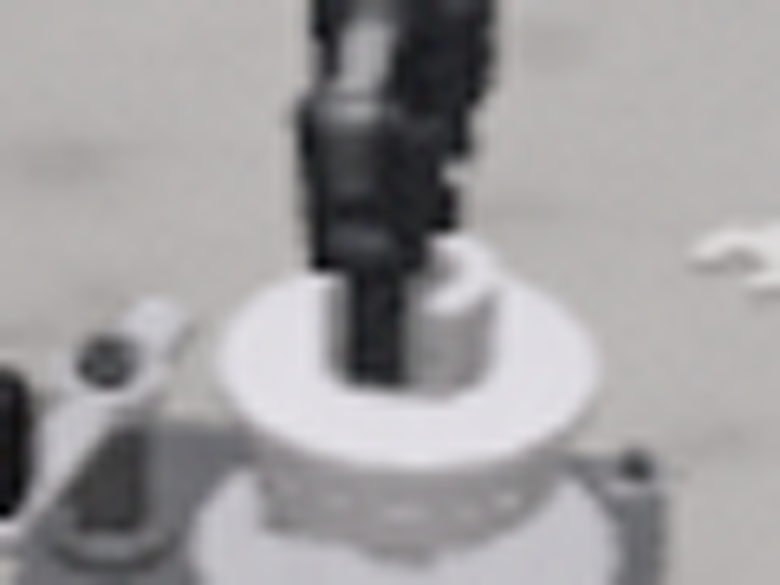

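View pics/w8c.png

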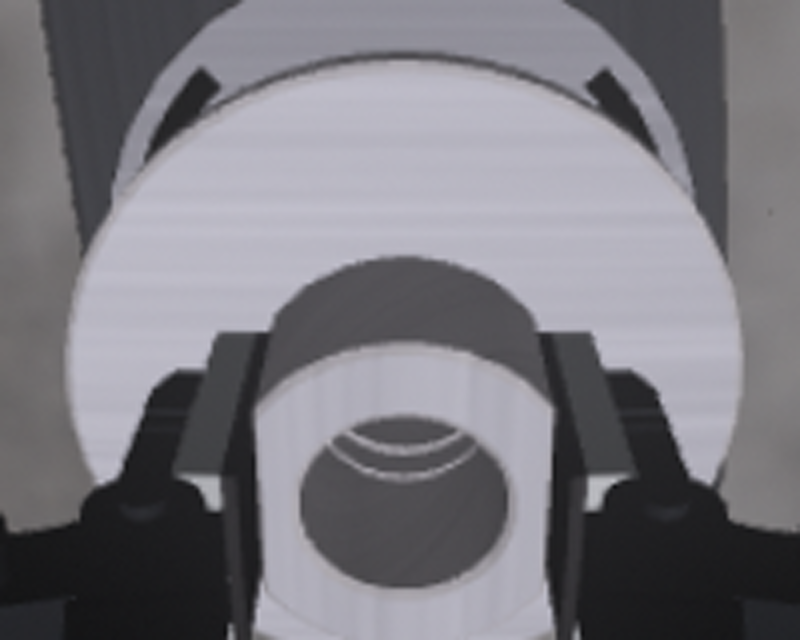

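Both views show the hub centred: side skirt at 410 against spigot 405 (13x crop), wrist plate at 402.5 against hub 404 (4x crop). I'll descend gently.

```bash
python3 -m crank '[0,0,0.003,0,0,0,0.8,0,0,0.006,0,0,0,0.8]'; python3 -m crank '[0,0,0.002,0,0,0,0.8,0,0,0.004,0,0,0,0.8]'
```

```text
t: 8.05
tcp_pos: [571.1, -110.1, 97.2]
orientation: [-180.0, 0.0, 171.5]
contact_force: [-0.2, -0.2, -4.1]
gripper_width: 33.7
t: 8.25
tcp_pos: [570.8, -110.0, 92.8]
orientation: [180.0, -0.0, 171.5]
contact_force: [0.7, 0.4, -4.2]
gripper_width: 33.4
```

```bash
python3 -m crank '[0,0,0.001,0,0,0,0.8,0,0,0.002,0,0,0,0.8]'; python3 -m crank '[0,0,0.001,0,0,0,0.8,0,0,0.002,0,0,0,0.8]'; python3 -m crank '[0,0,0.001,0,0,0,0.8,0,0,0.001,0,0,0,0.8]'
```

```text
t: 8.45
tcp_pos: [570.9, -110.0, 91.0]
orientation: [180.0, -0.0, 171.5]
contact_force: [0.1, -0.8, -4.3]
gripper_width: 32.8
t: 8.65
tcp_pos: [570.9, -110.1, 89.1]
orientation: [-180.0, 0.0, 171.5]
contact_force: [0.4, -0.2, -3.8]
gripper_width: 33.2
t: 8.85
tcp_pos: [570.8, -110.0, 88.0]
orientation: [180.0, -0.0, 171.5]
contact_force: [1.7, 0.7, -4.5]
gripper_width: 33.0
```

```bash
python3 -m crank '[0,0,0.001,0,0,0,0.8,0,0,0.001,0,0,0,0.8]'; python3 -m crank '[0,0,0.001,0,0,0,0.8,0,0,0.001,0,0,0,0.8]'; python3 -m crank '[0,0,0.001,0,0,0,0.8,0,0,0.001,0,0,0,0.8]'
```

```text
t: 9.05
tcp_pos: [570.8, -110.0, 87.0]
orientation: [180.0, -0.0, 171.5]
contact_force: [0.6, -0.1, -4.2]
gripper_width: 33.0
t: 9.25
tcp_pos: [570.8, -110.0, 86.0]
orientation: [180.0, -0.0, 171.5]
contact_force: [0.7, 0.6, -4.2]
gripper_width: 33.2
t: 9.45
tcp_pos: [570.8, -110.0, 85.0]
orientation: [180.0, -0.0, 171.5]
contact_force: [-0.5, -0.3, -3.7]
gripper_width: 33.7
```

No contact at 85, so the hub is already past the key-top height and the notch seems to be over the key. Continuing.

```bash
python3 -m crank '[0,0,0.001,0,0,0,0.8,0,0,0.002,0,0,0,0.8]'; python3 -m crank '[0,0,0.001,0,0,0,0.8,0,0,0.001,0,0,0,0.8]'; python3 -m crank '[0,0,0.001,0,0,0,0.8,0,0,0.001,0,0,0,0.8]'; python3 -m crank '[0,0,0.001,0,0,0,0.8,0,0,0.001,0,0,0,0.8]'
```

```text
t: 9.65
tcp_pos: [570.9, -110.0, 83.1]
orientation: [-180.0, 0.0, 171.5]
contact_force: [0.4, 0.7, -4.2]
gripper_width: 33.1
t: 9.85
tcp_pos: [570.7, -109.9, 81.9]
orientation: [180.0, -0.0, 171.5]
contact_force: [0.4, -0.7, -4.8]
gripper_width: 33.2
t: 10.05
tcp_pos: [570.8, -110.0, 81.0]
orientation: [180.0, -0.0, 171.5]
contact_force: [0.8, 0.5, -3.9]
gripper_width: 33.2
t: 10.25
tcp_pos: [570.8, -110.0, 80.0]
orientation: [180.0, -0.0, 171.5]
contact_force: [0.3, -0.0, -3.3]
gripper_width: 33.1
```

```bash
python3 -m crank '[0,0,0.0005,0,0,0,0.8,0,0,0.0007,0,0,0,0.8]'; python3 -m crank '[0,0,0.0005,0,0,0,0.8,0,0,0.0005,0,0,0,0.8]'; python3 -c "
from h import *
s=eyes.snapshot('side');crop(s,300,185,60,45,13,'s9.png')
s=eyes.snapshot('wrist');cv2.imwrite('pics/w9.png',s['color'])
"
```

```text
t: 10.45
tcp_pos: [571.0, -110.1, 79.6]
orientation: [-180.0, 0.0, 171.5]
contact_force: [-1.3, 0.6, -1.6]
gripper_width: 33.4
t: 10.65
tcp_pos: [571.1, -110.1, 79.5]
orientation: [-180.0, 0.0, 171.5]
contact_force: [-2.5, 0.2, 2.4]
gripper_width: 33.5
```

View pics/s9.png

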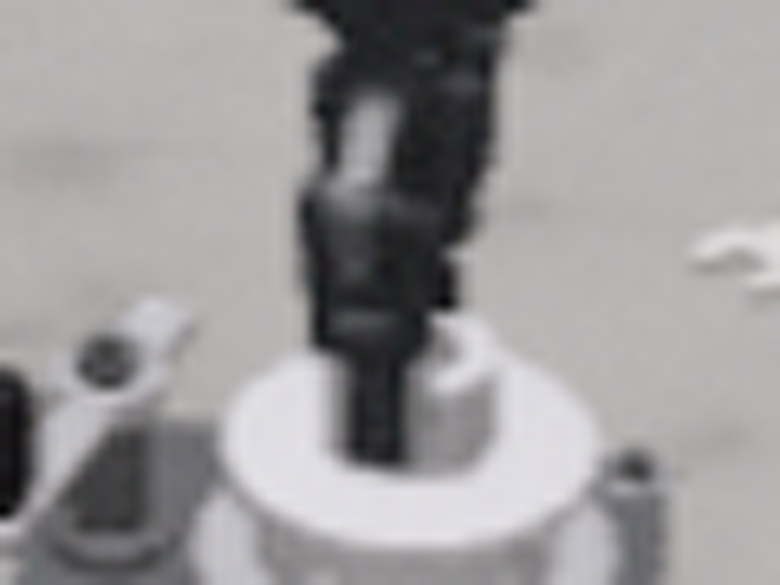

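View pics/w9.png

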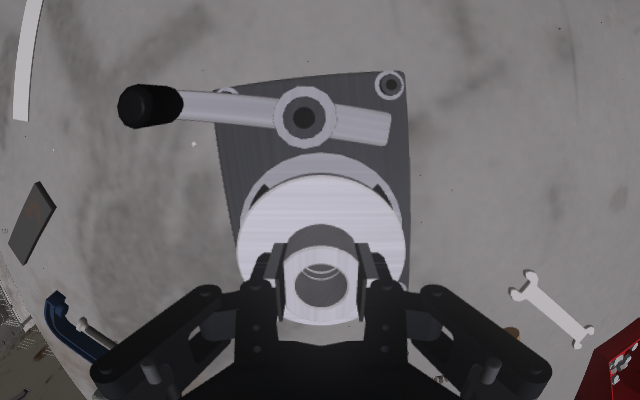

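Contact came at TCP 79.5, which is the seated height to within 0.1 mm, with about 6 N of pressure. I'll release and rise.

```bash
python3 -m crank '[0,0,0,0,0,0,0.4,0,0,0,0,0,0,0.3,0,0,0,0,0,0,0.2,0,0,0,0,0,0,0.2,0,0,0,0,0,0,0.2]'; python3 -m crank '[0,0,-0.02,0,0,0,0.2,0,0,-0.05,0,0,0,0.2,0,0,-0.08,0,0,0,0.2,0,0,-0.08,0,0,0,0.2]'; python3 -c "
from h import *
s=eyes.snapshot('side');crop(s,290,185,80,60,10,'s10.png')
print(ctrl.get_state()['tcp_pos'])
s=eyes.snapshot('wrist');cv2.imwrite('pics/w10.png',s['color']); np.save('w10.npy',s,allow_pickle=True)
"
```

```text
t: 11.25
tcp_pos: [571.0, -110.1, 78.9]
orientation: [-180.0, 0.0, 171.5]
contact_force: [-0.6, 0.2, -0.2]
gripper_width: 68.1
t: 11.65
tcp_pos: [573.9, -111.2, 164.1]
orientation: [-179.9, 0.5, 171.5]
contact_force: [1.0, -0.2, 0.6]
gripper_width: 68.4
[ 572.56339567 -110.73278175  161.56052874]
```

View pics/s10.png

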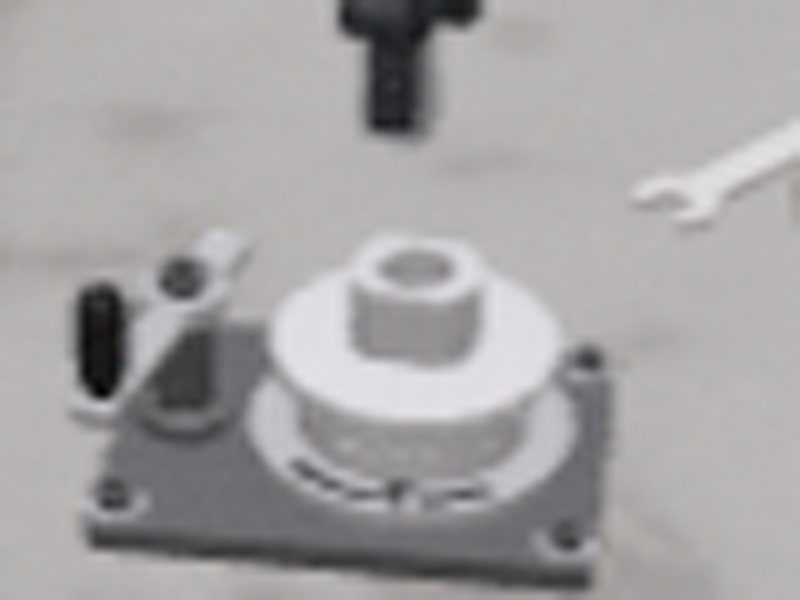

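View pics/w10.png

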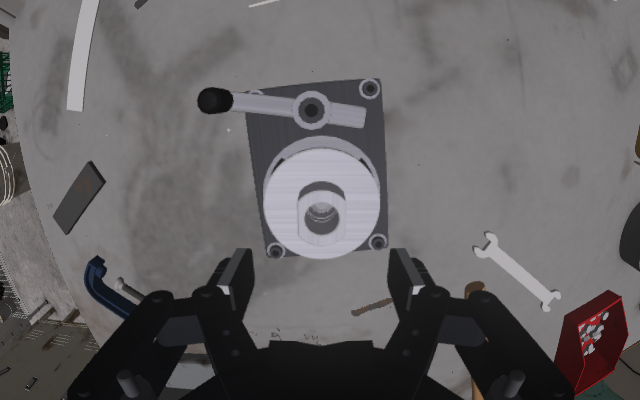

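The hub is seated and symmetric on the plate, with its skirt down on it in the side view. Next I'll measure the keeper knob with the arm at rest.

```bash
python3 -m crank '[0,0,0,0,0,0,0.2,0,0,0,0,0,0,0.2]'; python3 -c "
from h import *
s=eyes.snapshot('wrist'); np.save('w10.npy',s,allow_pickle=True); crop(s,180,60,200,150,4,'w10c.png'); print(ctrl.get_state()['tcp_pos'],ctrl.get_state()['orientation'],s['position'],s['orientation'])
"
```

```text
t: 11.95
tcp_pos: [570.0, -109.6, 157.2]
orientation: [180.0, -0.2, 171.5]
contact_force: [0.4, -0.2, -0.1]
gripper_width: 68.1
[ 570.08246696 -109.70200161  157.41916761] [ 1.79961383e+02 -1.48810915e-01  1.71498484e+02] [494.59043654 -97.7331953  275.46873025] [ 1.62869490e+02 -2.13907590e-02  8.14753857e+01]
```

View pics/w10c.png

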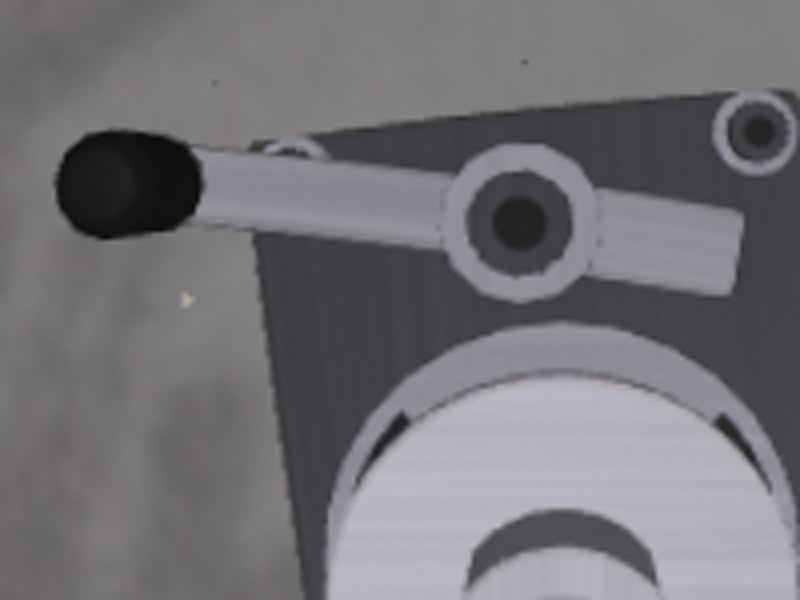

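```bash
python3 -c "
from h import *
s=np.load('w10.npy',allow_pickle=True).item()
g=lambda x,y,z: toplane(s,180+(x+.5)/4-.5,60+(y+.5)/4-.5,z,True)[:2]
ang=lambda d: np.degrees(np.arctan2(d[1],d[0]))
k=g(108,185,98.5); print('knob',k)
for z in (62.5,66,70):
  p=g(520,222,z); print(z,p,np.hypot(*(k-p)),ang(k-p)%360)
l=g(197,185,62.5); r=g(742,253,62.5); print(ang(l-r)%360)
th=np.radians(252.5); row(*(k),160,72.5)
"
```

```text
knob [ 481.24048195 -163.36814443]
62.5 [ 498.63351212 -105.72299498] 60.21196520440905 253.21008113012897
66 [ 498.56706685 -105.59168791] 60.31856656051699 253.30653503154196
70 [ 498.4911294 -105.4416227] 60.4406052053571 253.41635107795938
253.48609749744026
[ 0.0799 -0.0662 -0.0024] [-0.0006 -0.0008  0.55  ]
```

```bash
python3 -m crank '[0.08,-0.066,0,0,0,0.547,0.2,0.08,-0.066,0,0,0,0.547,0.2,0.08,-0.066,0,0,0,0.547,0.2,0.08,-0.066,0,0,0,0.547,0.2,0.08,-0.066,0,0,0,0.547,0.2]'; python3 -c "
from h import *
row(480.6,-164.2,150,73)"
```

```text
t: 12.5
tcp_pos: [481.2, -163.6, 158.2]
orientation: [-180.0, -0.1, 128.1]
contact_force: [0.3, 0.2, 0.3]
gripper_width: 67.9
[-0.0001 -0.0009  0.0082] [-3.000e-04 -3.000e-04  3.062e-01]
```

```bash
python3 -m crank '[0,-0.001,0,0,0,0.306,0.45,0,-0.001,0,0,0,0.306,0.45,0,-0.001,0,0,0,0.306,0.45,0,-0.001,0,0,0,0.306,0.45,0,-0.001,0,0,0,0.306,0.45]';python3 -m crank '[0,0,0,0,0,0.07,0.45,0,0,0,0,0,0.07,0.45,0,0,0,0,0,0.07,0.45,0,0,0,0,0,0.07,0.45]'; python3 -c "
from h import *
row(480.6,-164.2,150,73)
s=eyes.snapshot('wrist');cv2.imwrite('pics/w11.png',s['color'])
"
```

```text
t: 13.0
tcp_pos: [480.8, -163.9, 158.1]
orientation: [-179.9, -0.0, 85.2]
contact_force: [-0.1, -0.2, -0.3]
gripper_width: 46.6
t: 13.4
tcp_pos: [481.0, -164.0, 158.4]
orientation: [-179.9, -0.0, 73.1]
contact_force: [0.6, -0.6, 0.2]
gripper_width: 47.4
[-0.0003 -0.0003  0.0084] [-0.0003 -0.0001  0.0003]
```

View pics/w11.png

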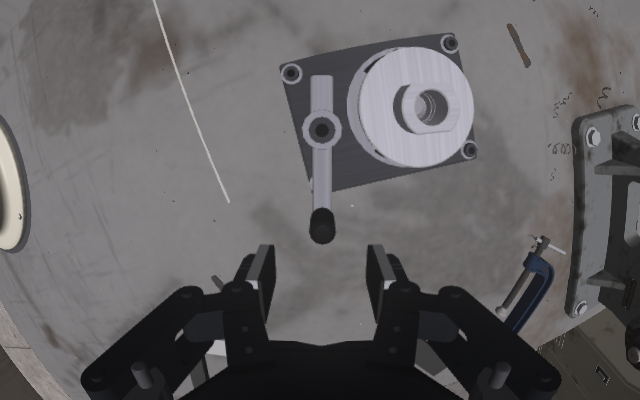

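The keeper and knob are centred between the fingers, with the knob at (322,228). I'll descend and close loosely around it.

```bash
python3 -m crank '[0,0,0.03,0,0,0,0.45,0,0,0.06,0,0,0,0.45,0,0,0.064,0,0,0,0.45,0,0,0.064,0,0,0,0.45]' 20;python3 -c "
from h import *
print(ctrl.get_state()['tcp_pos'])
s=eyes.snapshot('wrist');cv2.imwrite('pics/w12.png',s['color'])
"
```

```text
t: 13.85
tcp_pos: [480.7, -163.7, 94.3]
orientation: [-179.9, -0.0, 73.0]
contact_force: [0.0, -0.1, -0.1]
gripper_width: 47.4
[ 480.65583914 -163.73636773   94.34630848]
```

View pics/w12.png

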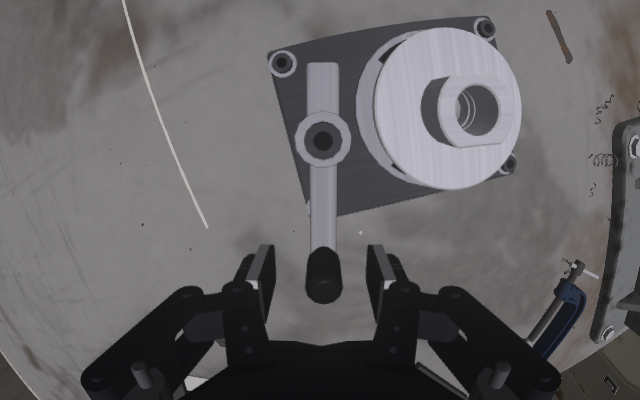

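```bash
python3 -m crank '[0,0,0,0,0,0,0.74,0,0,0,0,0,0,0.74,0,0,0,0,0,0,0.74,0,0,0,0,0,0,0.74]'; python3 -m crank '[0.0006,-0.0086,0,0,0,0.0444,0.74,0.0024,-0.0171,0,0,0,0.0889,0.74,0.0054,-0.0252,0,0,0,0.1333,0.74,0.0094,-0.0329,0,0,0,0.1778,0.74,0.0145,-0.0399,0,0,0,0.2222,0.74]'; python3 -m crank '[0,0,0,0,0,0,0.74]'; python3 -c "
from h import *
s=eyes.snapshot('wrist');cv2.imwrite('pics/w13.png',s['color'])
"
```

```text
t: 14.3
tcp_pos: [481.6, -164.3, 95.5]
orientation: [179.9, 0.0, 73.0]
contact_force: [-0.4, 0.1, 0.3]
gripper_width: 22.3
t: 14.8
tcp_pos: [448.0, -139.3, 95.7]
orientation: [179.8, -0.1, 32.6]
contact_force: [2.2, -2.2, 0.4]
gripper_width: 22.3
t: 14.9
tcp_pos: [447.2, -138.3, 95.2]
orientation: [180.0, -0.0, 33.0]
contact_force: [-0.9, 0.1, 0.5]
gripper_width: 22.0
```

View pics/w13.png

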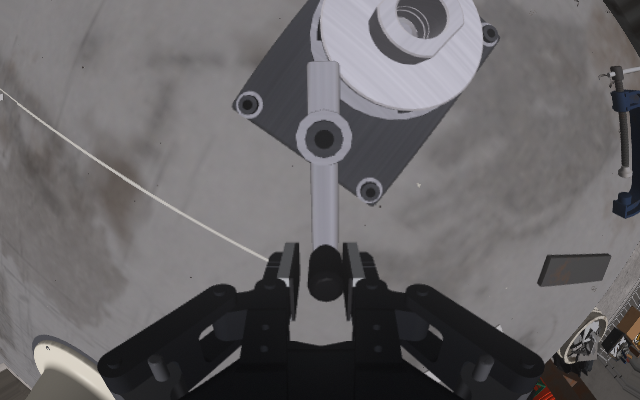

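The knob is riding along in the cage and the nose is reaching over the flange. Continuing the arc.

```bash
python3 -m crank '[0.0006,-0.0086,0,0,0,0.0444,0.74,0.0024,-0.0171,0,0,0,0.0889,0.74,0.0054,-0.0252,0,0,0,0.1333,0.74,0.0094,-0.0329,0,0,0,0.1778,0.74]'; python3 -m crank '[0,-0.003,0,0,0,0.015,0.74,0.0002,-0.0045,0,0,0,0.02,0.74]'; python3 -m crank '[0,-0.001,0,0,0,0,0.74,0,-0.002,0,0,0,0,0.74]'
```

```text
t: 15.35
tcp_pos: [438.1, -106.6, 95.4]
orientation: [179.9, -0.1, 0.8]
contact_force: [1.8, -3.1, 0.3]
gripper_width: 22.2
t: 15.55
tcp_pos: [437.9, -101.7, 95.3]
orientation: [179.9, -0.0, -2.5]
contact_force: [-0.3, -2.1, 2.1]
gripper_width: 22.0
t: 15.75
tcp_pos: [437.8, -100.1, 95.1]
orientation: [179.9, -0.0, -2.5]
contact_force: [-0.4, -6.0, 0.5]
gripper_width: 22.3
```

```bash
python3 -m crank '[0,-0.001,0,0,0,0,0.74,0,-0.001,0,0,0,0,0.74]'; python3 -c "
from h import *
s=eyes.snapshot('wrist');cv2.imwrite('pics/w14.png',s['color'])
"
```

```text
t: 15.95
tcp_pos: [437.8, -100.0, 95.2]
orientation: [179.8, -0.0, -2.5]
contact_force: [-1.4, -7.1, -0.3]
gripper_width: 22.1
```

View pics/w14.png

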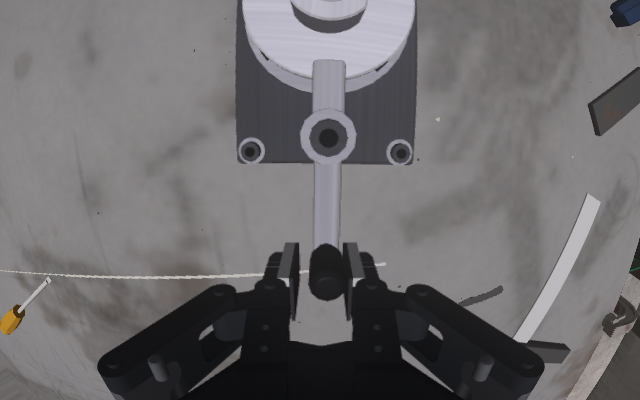

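The keeper is against its stop: the lever runs parallel to the base and force builds up without motion. I'll relax, open and rise.

```bash
python3 -m crank '[0,0.003,0,0,0,0,0.7,0,0.003,0,0,0,0,0.45,0,0.003,0,0,0,0,0.45,0,0.003,0,0,0,0,0.45]'; python3 -m crank '[0,0,-0.03,0,0,0,0.45,0,0,-0.07,0,0,0,0.45,0,0,-0.12,0,0,0,0.45,0,0,-0.12,0,0,0,0.45,0,0,-0.12,0,0,0,0.45]'; python3 -m crank '[0,0,0,0,0,0,0.45,0,0,0,0,0,0,0.45]'; python3 -c "
from h import *
s=eyes.snapshot('wrist');cv2.imwrite('pics/w15.png',s['color'])
s=eyes.snapshot('side');crop(s,270,180,110,80,7,'s15.png')
s=eyes.snapshot('top');cv2.imwrite('pics/t15.png',s['color'])
"
```

```text
t: 16.4
tcp_pos: [437.3, -101.0, 94.7]
orientation: [-180.0, 0.0, -2.6]
contact_force: [0.4, -0.8, 0.7]
gripper_width: 47.2
t: 16.9
tcp_pos: [438.2, -101.6, 216.2]
orientation: [179.9, -0.2, -2.6]
contact_force: [-0.1, 0.1, 0.2]
gripper_width: 47.0
t: 17.1
tcp_pos: [436.5, -100.8, 213.1]
orientation: [-179.9, 0.2, -2.6]
contact_force: [-0.4, 0.1, 0.1]
gripper_width: 46.9
```

View pics/w15.png

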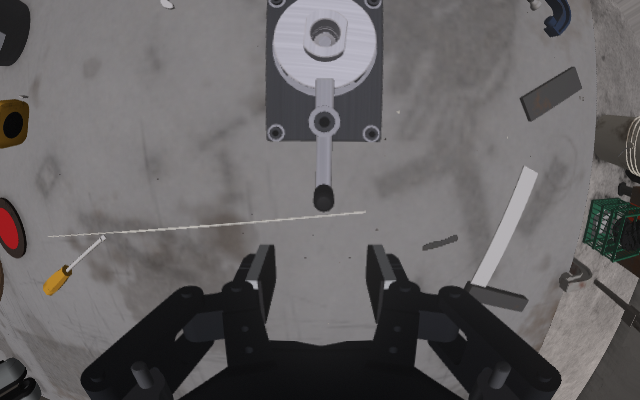

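View pics/s15.png

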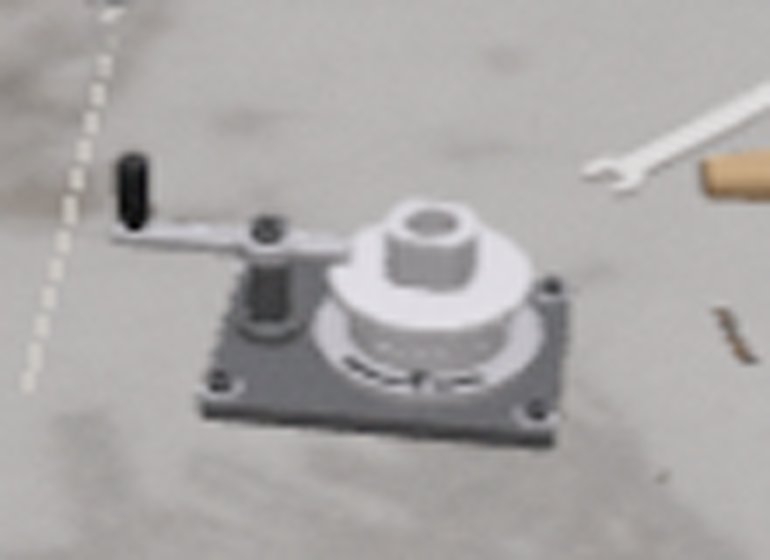

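View pics/t15.png

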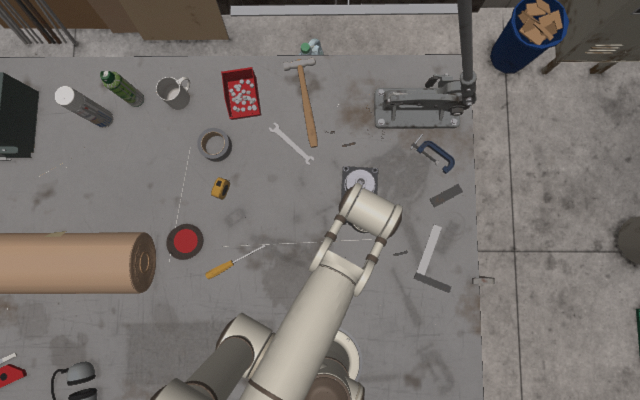

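The wrist view shows the lever from knob (323,198) to pivot (324,121), parallel to the base edges, with the nose over the flange. The gripper is clear and the bystanders haven't moved.

```bash
python3 -c "
from rig import ctrl
print(ctrl.sign_off())"
```

```text
the job is handed in; nothing more can be done
None
```

The hub is fully home over the key, the keeper is shut with its nose over the flange, and I've handed the job in at about 17 s. `sign_off` reports no verdict, so this rests on my own checks.

- **Hub:** I measured the key angle with the wrist camera and turned the hub by about -18° in the air. It went straight down over the key without stopping on it, so no searching turn was needed. First contact came at tool height 79.5 mm against 79.4 mm expected for seated. I pressed with about 6 N.
- **Keeper:** I caged the knob loosely between the fingers and swung it from about 1.32 rad open until it met its stop, where the force rose to about 7 N. In the last wrist view the lever lies parallel to the base edges. I judged that by eye and did not compute a final angle.
- **Final state:** The arm is clear and touching nothing. The spanner, tape measure and square look unmoved in the last top view.
- **Disagreements:** The cameras and the arm's position readings differed by up to about 7 mm when locating the hub. I settled that by centring the hub between the fingers and over the spigot in the wrist and side views. My fixture estimates agreed to within about 2 mm. None of these checks failed.

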